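Free the pawl and lower the microscope head

TASK

Take the orange-handled rod from its slanted cradle, reach under the red pawl of the microscope stand with it and flick the pawl right over so that it stays thrown back; touch the pawl only with the rod. Then gently press the blue pad to bring the microscope head fully down on its stop collar, and lay the rod in the blue tray (before or after lowering, not dropped from a height). Leave everything else on the bench where it is.

Things in the scene. Friction and masses are not known exactly. Their poses are not given: they have to be found in the camera images.
- stand: microscope stand, fixed. Origin: on the bench under the middle of its square column (40 x 40 mm, 430 mm high); x points from the column away from the eyepieces, y to the side where the red pawl sticks out, z up. Grey base plate 16 mm thick, x -150 to 50 mm, y within 70 mm; a small vise on it reaches 70 mm high at x = -65 mm
- head (a point): middle of the underside of the white microscope head, the load, which slides on the column; stand x -70, y 0, 225 mm high when fully down. Housing (stand frame) x -107 to -30, y within 62 mm; black lens 50 mm wide hangs 50 mm below; eyepieces slope up to x = -170 mm. An upright gripper would hit it when the rod reaches under the pawl: lean the gripper back
- carriage (a joint): height of the microscope head above its lowest place, m: 0 = sleeve resting on the dark stop collar of the column; starts 0.04 to 0.08. It has drag: it stays where it is left and needs about 6 N downward to move once the pawl is thrown; with the pawl in, it goes down 12 mm at most, then locks on a rack tooth
- pad_top (a point): centre of the top of the blue round press pad, 42 mm wide, sticking out on the -y side of the head (stand x = 0, y = -130 mm), free above. Moves with the head; 129 mm above the bench when the head is fully down. Press it straight down to lower the head
- pawl (a joint): angle of the red pawl, rad: 0 = engaged in the rack, tail sticking out level to +y of the stand; grows as the tail is lifted; 1.57 = tail upright; 1.75 = fully thrown back at its stop beside the column. Below about 1.4 it falls back in by its own weight (about 1 N at the tail); past 1.57 it stays thrown. Starts near 0 to 0.2
- pawl_pin (a point): middle of the pawl's hinge pin, which lies along the stand's x; stand x = 0, y = 30 mm, 125 mm + carriage above the bench. White cheek plates flank it (x within 31 mm, up to y = 38 mm, from 45 mm below to 14 mm above the pin); farther out only the tail is there
- pawl_tail (a point): centre of the 16 mm ball at the end of the pawl's red tail, 66 mm from the pin; the tail between is a bar 12 mm wide (along stand x) and 8 mm thick. Free space under, before and behind it
- rod: release rod, 200 mm long, 0.13 kg: orange round handle 22 mm thick, 85 mm long, then steel 10 mm thick with a round end. Origin: on its axis at the butt of the handle; x runs along the axis to the steel tip. At the start it leans in the cradle, tip up, axis 35 degrees above level; the handle is free to grip 32 to 85 mm from the butt
- cradle: slanted wooden cradle, fixed, base 200 x 80 x 12 mm, x from -105 to 95 mm; origin on the bench. It holds the rod in its xz plane, tip towards +x; butt of the rod at x = -85, z = 35 mm; open notches 11 to 29 mm and 156 to 174 mm from the butt; the rod lifts out square to its axis
- tray: open blue tray, fixed, 260 (x) x 140 (y) x 25 mm high, walls and floor 5 mm; origin under its middle
- hammer: small bench hammer lying on the bench, 200 mm; origin under its middle; not to be disturbed
- bench_block: square steel bench block 65 x 65 x 25 mm; origin under its middle; not to be disturbed
- cup: white ceramic cup, 72 mm wide, 80 mm high; origin under its middle; not to be disturbed
- jar: amber glass jar, 60 mm wide, 75 mm high; origin under its middle; not to be disturbed
- brush: brush lying on the bench, 180 mm; origin under its middle; not to be disturbed
- bowl: steel bowl, 100 mm wide, 40 mm high; origin under its middle; not to be disturbed
- pitch_stand: dark wooden turned stand, 60 mm wide, 70 mm high; origin under its middle; not to be disturbed
Things that resemble listed ones, but are neither listed nor needed, are in the scene too. Of the things shaped like the rod, the orange one is meant.

How it is judged:
By the outcome, as a careful person would: the job done as asked, in the order asked, and still so for the second after the job is handed in, with the robot touching nothing.
It also fails if it takes over 72 s, if anything falls off the work surface, if the arm or the gripper's body presses on something with over 40 N, if the wrist force passes 120 N, or if a joint passes its speed limit or range.

ROBOT

A 6-joint arm with a two-finger parallel gripper is mounted at the origin on the work surface. World frame = base frame: x ahead of the robot, y to its left, z up, the work surface at z = 0. Lengths are in m, angles in rad, forces in N, time in s.
With the tool pointing down it reaches from about 0.325 to 0.85 m from the base axis. Payload 4.4 kg.
Tool frame: the origin (TCP) lies midway between the tips of the shut fingers; the grasp point (between the pads) lies 19 mm behind it; z points along the fingers, y is the line along which they close (so a half turn about z gives the same grasp; the last joint's range is limited). The gripper opens to 94 mm and grips with 3 to 60 N. Pads are 16 mm wide; open, the fingers measure 119 mm over their backs; the gripper's body (75 mm by 177 mm) begins 78 mm behind the grasp point.
Start: joints at [1.004, 0.207, 1.542, -0, 1.393, -0.15], TCP at [0.232, 0.526, 0.205] pointing down, gripper open.
Joint ranges: [-2.73, 2.73], [-0.86, 2.22], [0.23, 2.46], [-1.11, 4.25], [0.08, 2.63], [-2.82, 2.82]. Speed limits (rad/s): [2.79, 2.79, 3.14, 3.14, 3.14, 3.14].

INTERFACE

Orientations are given as a unit quaternion [w, x, y, z].
In Python, from workcell import get_state, grab_frame, camera_params, close_job, look_for gives the robot as it stands.
- The arm moves only by the tool apply_moves, never from a script. Its argument "moves" is a list of rows, each a list of 7 numbers: the shift along the tool's x, y, z in mm, then the turn, a rotation vector about the tool's x, y, z in rad, then the finger opening in mm, from 0 to 94. In form: [[x, y, z, rx, ry, rz, gripper], ...]. A call has 1 to 10 rows; each row is the pose to reach, as a shift and turn from the pose commanded when the call began, along the tool's axes at that moment; what a row does not reach only later rows make up. A row lasts 1/12 s, in which the tool goes at most 41.7 mm and 7.16 degrees, less where a joint would pass 70% of its speed; a pose out of reach is approached as far as the arm can. A call with a gripper value outside its range is refused whole. The fingers move at their own pace and stop on an object; "force" is the grip in N (left out, the last holds). Time passes only in rows, so rows that repeat a pose let the fingers close. It gives the time, the measured TCP pose, the force, the opening and the grip force at its end, in the units of the state.
- get_state(): the state, without advancing time (a new reading comes with each control period).
- grab_frame(name): name is "scene" or "side" or "wrist"; returns the picture (400x640x3 uint8, red, green, blue); there is no depth.
- camera_params(name): a dict with "intrinsics" (3x3 intrinsics, pixels), "D" ([k1, k2, p1, p2, k3] as OpenCV has them; the pictures are not rectified), "position" and "orientation" of the camera in the world; the wrist camera has in their place "mount" (4x4, takes a point from camera to tool coordinates, whose origin is the TCP and whose axes are the flange's). Camera axes: x right, y down, z forward; pixel columns grow to the right and rows downward; lengths in m; the calibration is good to about 2 mm. A picture is of the moment at which its call begins: read the wrist's pose just before it. camera_params takes no time and is no camera call.
- close_job(): hands the job in; it is judged then, once.
Trained networks look in the newest picture that a camera, given by its name, has taken for a name from the list of things; names that differ only in an ending like _2 or _b are one class to them, and where a whole thing is asked for, a point or a joint stands for the part that bears it (a point fixed in the world has none). Each returns a list of dicts, best first, with "confidence" (0 to 1); they miss things now and then, are a little off and sometimes report something else, mostly with a low value. They report only what shows in the picture. A call takes as long as a camera call. They do not tell look-alikes from the thing itself.
- look_for(target, camera): "at" ([x, y, z] in m, in world coordinates, good to about 4 mm: the middle of the surface that is visible of it).
The state is a dict: "clock": time; "joints": joint angles; "qvel": joint speeds; "joint_torque": joint torques, N m; "eef_pos": TCP position; "tool_rot": TCP orientation; "wrist_force": force on the tool from outside, world axes, zero at the start; "ft_torque": the same for the moment, N m; "finger_gap": opening from 0.0 (shut) to 1.0 (fully open); "grip_force": force on a finger pad.
Only numpy, scipy, OpenCV 4.12 (cv2) and the standard library are available. Lean on these libraries where they do the work, as an engineer would, in place of code of your own. Each camera call takes 0.05 s, during which the arm holds its last target. There are 200 camera calls.

## Working session

There is one attempt and no reset: what is moved stays moved. The work goes in short steps, Python scripts to look and compute and a tool call to move; the robot and the scene stay as the last step left them, time stands still between calls to the robot, and variables do not carry over. Pictures are saved under pics/ and viewed, at most 10 in all, crops included, and the job is handed in when it is done.

Besides the shell and the picture viewer there is one more tool, called after "Call:" as name(argument=value, ...), one argument or row to a line, values as JSON. apply_moves: Moves the arm, as the interface text tells. Its arguments: {"type":"object","properties":{"moves":{"type":"array"},"force":{"type":"number"}},"required":["moves"]}

```bash
ls; mkdir -p pics; cat > h.py <<'E'
import numpy as np, cv2
from scipy.spatial.transform import Rotation as R
from workcell import *
def rq(q): return R.from_quat([q[1],q[2],q[3],q[0]])
def save(name,f,crop=None,scale=1):
    im=grab_frame(name)
    if crop: im=im[crop[1]:crop[3],crop[0]:crop[2]]
    im=cv2.resize(im,None,fx=scale,fy=scale,interpolation=cv2.INTER_CUBIC)
    cv2.imwrite('pics/'+f,im[:,:,::-1])
def camT(name):
    p=camera_params(name); K=np.array(p['intrinsics']); D=np.array(p['D'])
    if 'mount' in p:
        s=get_state(); T=np.eye(4);T[:3,:3]=rq(s['tool_rot']).as_matrix();T[:3,3]=s['eef_pos']; T=T@np.array(p['mount'])
        return K,D,T
    T=np.eye(4); o=np.array(p['orientation']); T[:3,:3]=o if o.shape==(3,3) else rq(o).as_matrix(); T[:3,3]=p['position']; return K,D,T
def ray(name,uv):
    K,D,T=camT(name); n=cv2.undistortPoints(np.array(uv,float).reshape(-1,1,2),K,D)[:,0]
    return T[:3,3], (T[:3,:3]@np.c_[n,np.ones(len(n))].T).T
def onz(name,uv,z):
    o,d=ray(name,uv); return o+d*((z-o[2])/d[:,2])[:,None]
def tri(uv1,uv2,a='scene',b='side'):
    o1,d1=ray(a,[uv1]);o2,d2=ray(b,[uv2]);d1=d1[0]/np.linalg.norm(d1);d2=d2[0]/np.linalg.norm(d2)
    s=np.linalg.lstsq(np.c_[d1,-d2],o2-o1,rcond=None)[0]; p,q=o1+s[0]*d1,o2+s[1]*d2
    return (p+q)/2,np.linalg.norm(p-q)
def proj(name,P):
    K,D,T=camT(name); Ti=np.linalg.inv(T)
    return cv2.projectPoints(np.array(P,float).reshape(-1,3),cv2.Rodrigues(Ti[:3,:3])[0],Ti[:3,3],K,D)[0][:,0]
E
python3 - <<'E'
from h import *
np.set_printoptions(precision=3,suppress=True)
a=grab_frame('scene');b=grab_frame('side')
cv2.imwrite('pics/a.png',a[:,:,::-1]);cv2.imwrite('pics/b.png',b[:,:,::-1])
for n in ['scene','side']:
    print(n,camT(n)[2])
    for t in ['stand','head','pad_top','pawl','pawl_tail','pawl_pin','rod','cradle','tray','hammer','bench_block','cup','jar','brush','bowl','pitch_stand']:
        r=look_for(t,n)
        for x in r[:3]: print(t,np.array(x['at']),round(x['confidence'],2),proj(n,x['at'])[0].round())
E
```

```text
pics
scene [[-0.822  0.361 -0.441  1.107]
 [ 0.569  0.49  -0.66   0.958]
 [-0.022 -0.793 -0.608  1.031]
 [ 0.     0.     0.     1.   ]]
stand [ 0.653 -0.003  0.247] 0.91 [267. 193.]
head [0.623 0.003 0.322] 0.89 [275. 171.]
pad_top [0.619 0.001 0.326] 0.69 [275. 169.]
pawl [ 0.711 -0.209  0.051] 0.59 [232. 214.]
pawl [0.621 0.002 0.32 ] 0.52 [275. 171.]
pawl [0.664 0.037 0.183] 0.47 [272. 216.]
pawl_tail [0.66  0.035 0.183] 0.68 [273. 216.]
rod [0.197 0.371 0.017] 0.55 [445. 253.]
rod [0.423 0.332 0.081] 0.51 [389. 261.]
cradle [0.458 0.324 0.014] 0.64 [377. 279.]
tray [ 0.393 -0.258  0.006] 0.77 [297. 188.]
hammer [ 0.727 -0.345  0.021] 0.65 [214. 204.]
bench_block [ 0.435 -0.009  0.027] 0.73 [323. 219.]
cup [0.693 0.281 0.05 ] 0.66 [309. 297.]
cup [0.619 0.001 0.323] 0.3 [275. 170.]
jar [ 0.712 -0.21   0.05 ] 0.65 [231. 214.]
brush [0.574 0.489 0.018] 0.74 [385. 333.]
brush [ 0.653 -0.002  0.245] 0.27 [267. 194.]
bowl [ 0.56  -0.512  0.023] 0.77 [234. 170.]
bowl [0.689 0.281 0.048] 0.39 [310. 297.]
pitch_stand [0.744 0.195 0.019] 0.89 [280. 293.]
side [[-0.285 -0.906  0.314  0.064]
[... 443 characters left out ...]
 0.007] 0.58 [402. 191.]
rod [ 0.578 -0.504  0.018] 0.71 [447. 139.]
rod [0.409 0.326 0.082] 0.67 [226. 246.]
rod [0.188 0.347 0.015] 0.67 [239. 320.]
cradle [0.438 0.312 0.009] 0.6 [233. 241.]
tray [ 0.442 -0.288  0.004] 0.82 [402. 191.]
tray [ 0.699 -0.354  0.028] 0.42 [396. 119.]
hammer [ 0.699 -0.357  0.027] 0.98 [397. 119.]
bench_block [ 0.428 -0.02   0.024] 0.58 [329. 215.]
cup [0.702 0.279 0.051] 0.94 [223. 163.]
jar [ 0.69  -0.221  0.07 ] 0.81 [363. 126.]
brush [0.557 0.485 0.017] 0.85 [174. 222.]
bowl [ 0.575 -0.5    0.015] 0.87 [446. 140.]
bowl [ 0.581 -0.024  0.373] 0.7 [316. 127.]
pitch_stand [0.732 0.183 0.024] 0.83 [249. 151.]
pitch_stand [ 0.583 -0.023  0.372] 0.52 [316. 127.]
```

View pics/a.png

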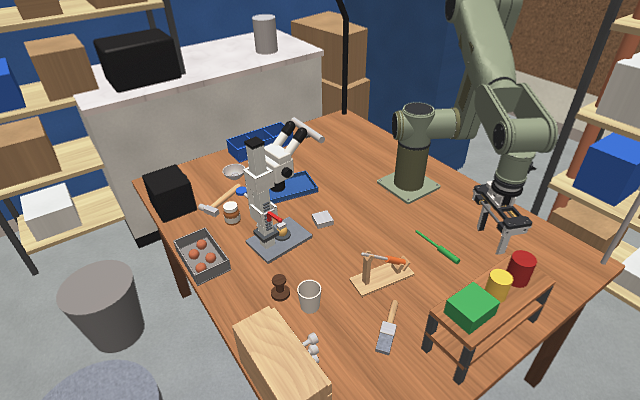

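View pics/b.png

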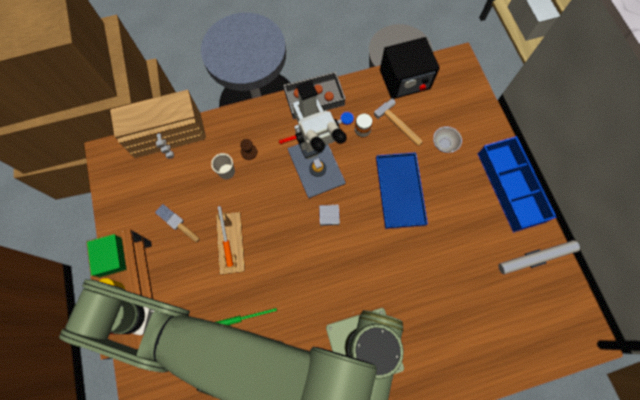

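The scene camera shows the stand at (268,195) with the red pawl at (275,217) and the microscope head over it. The blue pad is at (347,118) in the side view. The cradle with the orange rod is at (385,262) in scene and (227,240) in side. The open blue tray is at (401,190) in side.

Rod-like things (scene pixels):
- **Orange-handled rod:** in the cradle at (385,260). It fits, because it is orange and in a slanted cradle.
- **Green screwdriver:** at (438,247), not this one.

Blue containers:
- **Single open tray:** side (401,190). It fits the 260 x 140 mm size.
- **Divided bin:** side (517,183), not this one.

I'll confirm with one enlarged composite.

```bash
python3 - <<'E'
import cv2,numpy as np
a=cv2.imread('pics/a.png');b=cv2.imread('pics/b.png')
f=lambda im,x,y,w,h,s:cv2.resize(im[y:y+h,x:x+w],(400,300),interpolation=cv2.INTER_CUBIC)
cv2.imwrite('pics/c.png',np.vstack([np.hstack([f(a,225,165,100,75,4),f(b,270,80,100,75,4)]),np.hstack([f(a,340,235,100,75,4),f(b,190,200,100,75,4)])]))
E
```

```text
(no output)
```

View pics/c.png

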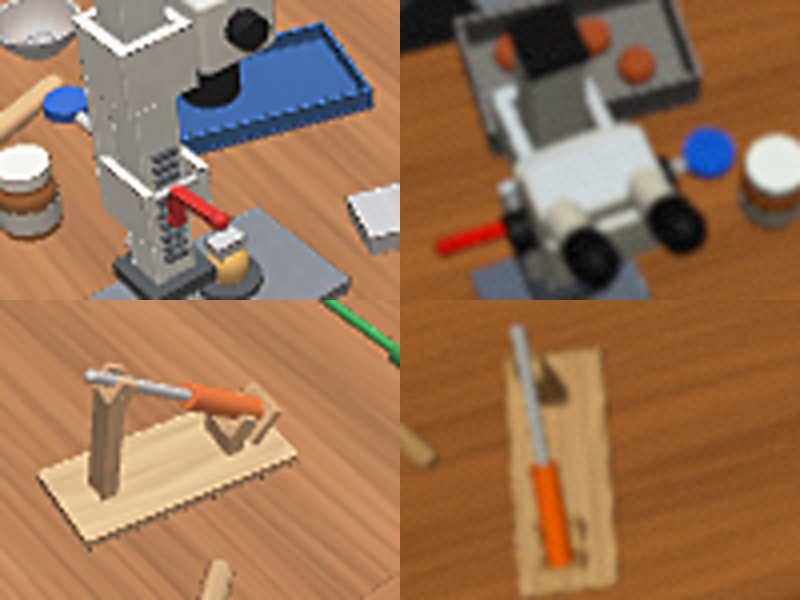

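The composite confirms the orange-handled rod in the cradle, with the tip at scene (362,254) and the butt at (405,262). The pawl tail ball is at scene (281,220) and side (281,141). The pad is at scene (241,191) and side (347,118).

```bash
python3 - <<'E'
from h import *
np.set_printoptions(precision=4,suppress=True)
P={}
for n,u,v in [('ball',(281,220.5),(281.2,141.2)),('pad',(241.5,190.8),(347.3,118)),('root',(268.8,213.8),(296.2,138)),('tip',(362.5,254),(219.2,207)),('butt',(405.5,261.8),(230.5,265.5)),('joint',(387.5,258.8),(226,241))]:
    p,e=tri(u,v);P[n]=p;print(n,p,e)
ax=P['tip']-P['butt'];print('rod len',np.linalg.norm(ax),'yaw',np.degrees(np.arctan2(ax[1],ax[0])),'elev',np.degrees(np.arcsin(ax[2]/np.linalg.norm(ax))))
d=P['ball']-P['pad'];print('stand y yaw',np.degrees(np.arctan2(d[1],d[0])),np.hypot(d[0],d[1]))
print('tray rim',onz('side',[(377,155),(414,153),(426,226),(386,228)],.025))
print('cradle base',onz('side',[(190+118/4,200+52/4),(190+200/4,200+49/4),(190+215/4,200+283/4),(190+120/4,200+293/4)],.012))
print(get_state()['tool_rot'],get_state()['eef_pos'],camera_params('wrist')['mount'])
E
```

```text
ball [0.655  0.072  0.1869] 0.005178416288436008
pad [ 0.6791 -0.1544  0.1777] 0.000722014019526569
root [0.6621 0.0186 0.1786] 0.009089438076183008
tip [0.5157 0.3089 0.1486] 0.0014929126742939975
butt [0.3526 0.3349 0.038 ] 0.007090172801332462
joint [0.423  0.3228 0.084 ] 0.0034731911599824553
rod len 0.19873413618862817 yaw -9.04104521656958 elev 33.81332136515085
stand y yaw 96.07723837098636 0.2276871385672099
tray rim [[ 0.5873 -0.2429  0.025 ]
 [ 0.5572 -0.3692  0.025 ]
 [ 0.2998 -0.3142  0.025 ]
 [ 0.3312 -0.1856  0.025 ]]
cradle base [[0.544  0.3326 0.012 ]
 [0.5266 0.2655 0.012 ]
 [0.3316 0.2988 0.012 ]
 [0.3457 0.3743 0.012 ]]
[ 0.      0.2064  0.9785 -0.    ] [0.2323 0.526  0.2055] [[-0.0007 -0.9626 -0.2708  0.0781]
 [ 1.     -0.0005 -0.0009 -0.001 ]
 [ 0.0008 -0.2708  0.9626 -0.179 ]
 [ 0.      0.      0.      1.    ]]
```

```bash
cat >> h.py <<'E'
def ori(yaw,elev,roll=0):
    "tool z points along yaw/elev(deg), tool y horizontal to the left, tool x back/down"
    y,e=np.radians([yaw,elev]); z=np.array([np.cos(e)*np.cos(y),np.cos(e)*np.sin(y),np.sin(e)]); yy=np.array([-np.sin(y),np.cos(y),0])
    return R.from_matrix(np.c_[np.cross(yy,z),yy,z])
def to(p,r,frm=None):
    "shift mm / rotvec from the present pose (or frm=(p,r)) to p,r"
    if frm is None: s=get_state(); frm=(np.array(s['eef_pos']),rq(s['tool_rot']))
    t=frm[1].inv().apply(np.array(p)-frm[0])*1000; v=(frm[1].inv()*r).as_rotvec()
    print('move',t.round(1).tolist(),v.round(4).tolist(),'rows',round(max(np.linalg.norm(t)/41.7,np.degrees(np.linalg.norm(v))/7.16),1))
E
python3 - <<'E'
from h import *
r=ori(-9.5,-40); z=r.as_matrix()[:,2]
g=np.array([.3988,.3269,.0665]); t=g+.012*z
to(t-.12*z+[0,0,.03],r); print(z,t)
E
```

```text
move [-152.6, -135.3, 39.5] [-0.1091, -0.868, -0.2339] rows 7.2
[ 0.7555386  -0.1264338  -0.64278761] [0.40786646 0.32538279 0.05878655]
```

Call:
apply_moves(
  moves=[
    [-153,-135,40,-0.109,-0.868,-0.234,60],
    [-153,-135,40,-0.109,-0.868,-0.234,60],
    [-153,-135,40,-0.109,-0.868,-0.234,60],
    [-153,-135,40,-0.109,-0.868,-0.234,60],
    [-153,-135,40,-0.109,-0.868,-0.234,60],
    [-153,-135,40,-0.109,-0.868,-0.234,60],
    [-153,-135,40,-0.109,-0.868,-0.234,60],
    [-153,-135,40,-0.109,-0.868,-0.234,60],
    [-153,-135,40,-0.109,-0.868,-0.234,60],
    [-153,-135,40,-0.109,-0.868,-0.234,60],
  ],
  force=40,
)

```text
clock: 2.53
eef_pos: [0.3173, 0.341, 0.1652]
tool_rot: [0.421, 0.074, 0.903, -0.035]
wrist_force: [-0.3, 0.1, -0.7]
finger_gap: 0.636
grip_force: 0.0
```

```bash
python3 - <<'E'
from h import *
np.set_printoptions(precision=4,suppress=True)
save('wrist','w1.png')
s=get_state();print(s['clock'],s['joints'],s['eef_pos'],(ori(-9.5,-40).inv()*rq(s['tool_rot'])).as_rotvec())
P={'butt':(.3536,.3349,.035),'g':(.3988,.3269,.0665),'joint':(.423,.3228,.084),'tip':(.5157,.3089,.1497)}
for k,v in P.items(): print(k,proj('wrist',v))
for t in ['rod','cradle']: print(t,[(x['at'],x['confidence']) for x in look_for(t,'wrist')[:2]])
E
```

```text
2.5833 [ 1.1932  0.0267  2.1216 -1.0288  1.0624  0.3573] [0.3179 0.3415 0.166 ] [-0.0009  0.0006  0.001 ]
butt [[324.3123  96.8926]]
g [[323.794  160.0211]]
joint [[323.7501 190.0041]]
tip [[325.2531 281.3241]]
rod [([0.4115, -0.0057, 0.0222], 0.71), ([0.3982, 0.3325, 0.0704], 0.65)]
cradle [([0.3716, 0.3279, 0.0109], 0.9)]
```

View pics/w1.png

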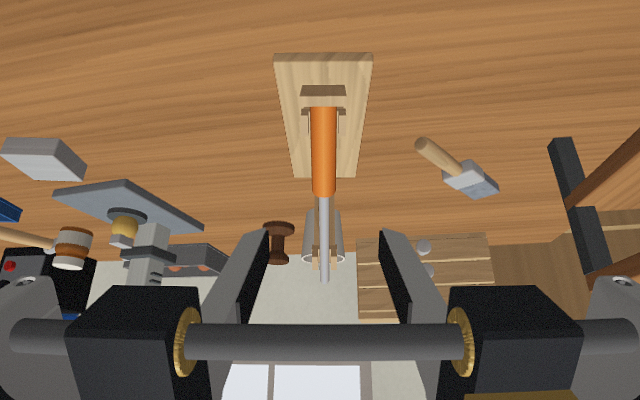

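The wrist view shows the orange handle from (323,106) to (324,196), then the steel to the tip at (324,281). It is centred and agrees with the prediction.

Call:
apply_moves(
  moves=[
    [23,0,19,0,0,0,60],
    [23,0,50,0,0,0,60],
    [23,0,80,0,0,0,60],
    [23,0,105,0,0,0,60],
    [23,0,125,0,0,0,60],
    [23,0,139,0,0,0,60],
    [23,0,139,0,0,0,60],
    [23,0,139,0,0,0,60],
  ],
)

```text
clock: 3.35
eef_pos: [0.3993, 0.3389, 0.0874]
tool_rot: [0.391, 0.084, 0.915, -0.046]
wrist_force: [-0.2, -0.1, 0.4]
finger_gap: 0.637
grip_force: 0.0
```

```bash
python3 - <<'E'
from h import *
np.set_printoptions(precision=4,suppress=True)
save('wrist','w2.png')
s=get_state();print(s['clock'],s['joints'],s['eef_pos'],s['wrist_force'])
to([.4079,.3254,.0588],ori(-9.5,-40))
E
```

```text
3.4 [ 0.9827  0.2252  2.0749 -1.1078  0.8502  0.3714] [0.3986 0.339  0.0873] [-0.5026  0.7975 -0.0695]
move [12.7, -11.0, 28.3] [-0.0308, -0.0637, -0.0011] rows 0.8
```

View pics/w2.png

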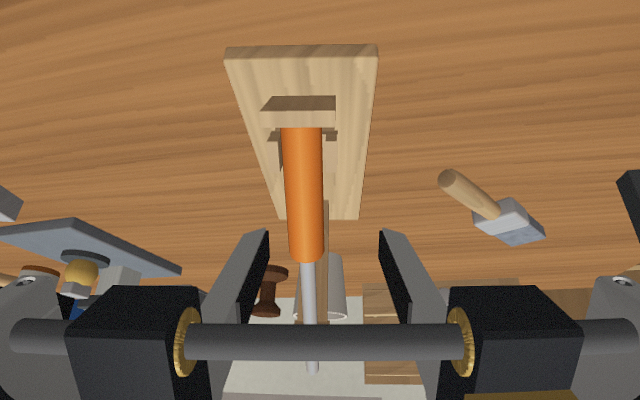

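The joint-4 limit stopped the arm: fingers are above the handle, off to one side, and not touching. I'll back off and use a steeper tool.

```bash
python3 - <<'E'
from h import *
r=ori(-9.5,-53); z=r.as_matrix()[:,2]
g=np.array([.4005,.3264,.068]); t=g+.012*z
to(t-.07*z,r); to(t,r,(t-.07*z,r))
E
```

```text
move [1.8, -13.4, -40.7] [-0.0305, 0.1632, -0.0046] rows 1.3
move [-0.0, 0.0, 70.0] [0.0, 0.0, 0.0] rows 1.7
```

Call:
apply_moves(
  moves=[
    [0,-5,-30,0,0.05,0,60],
    [2,-13,-41,-0.03,0.163,-0.005,60],
    [2,-13,-41,-0.03,0.163,-0.005,60],
    [2,-13,-41,-0.03,0.163,-0.005,60],
    [2,-13,-41,-0.03,0.163,-0.005,60],
  ],
)

```text
clock: 3.82
eef_pos: [0.3652, 0.3328, 0.1148]
tool_rot: [0.317, 0.078, 0.945, -0.026]
wrist_force: [-0.5, -0.5, -0.0]
finger_gap: 0.633
grip_force: 0.0
```

```bash
python3 - <<'E'
from h import *
np.set_printoptions(precision=4,suppress=True)
r=ori(-9.5,-53); z=r.as_matrix()[:,2]
g=np.array([.4005,.3264,.068]); t=g+.012*z
s=get_state();print(s['clock'],s['joints'],s['eef_pos'],s['wrist_force'])
to(t,r)
E
```

```text
3.8167 [ 0.9379  0.0491  2.0939 -0.7989  0.8489  0.0314] [0.3652 0.3328 0.1148] [-0.4568 -0.4803 -0.0356]
move [-0.4, -0.6, 70.9] [0.0007, 0.0012, 0.001] rows 1.7
```

Commanded and measured poses agree. Moving in.

Call:
apply_moves(
  moves=[
    [0,0,30,0,0,0,60],
    [0,0,55,0,0,0,60],
    [0,0,71,0,0,0,60],
    [0,0,71,0,0,0,60],
    [0,0,71,0,0,0,60],
  ],
)

```text
clock: 4.23
eef_pos: [0.4067, 0.3246, 0.0557]
tool_rot: [0.315, 0.077, 0.945, -0.028]
wrist_force: [-0.6, -0.4, 0.7]
finger_gap: 0.639
grip_force: 0.0
```

```bash
python3 - <<'E'
from h import *
np.set_printoptions(precision=4,suppress=True)
r=ori(-9.5,-53); z=r.as_matrix()[:,2]
g=np.array([.4005,.3264,.068]); t=g+.012*z
s=get_state();print(s['clock'],s['joints'],s['eef_pos'],s['wrist_force'])
to(t,r); save('wrist','w3.png')
E
```

```text
4.2333 [ 0.8439  0.1997  2.0892 -0.9134  0.7003  0.1125] [0.4067 0.3246 0.0557] [-0.6053 -0.3719  0.6789]
move [-2.3, 0.8, -1.7] [-0.0033, -0.0017, 0.0036] rows 0.1
```

View pics/w3.png

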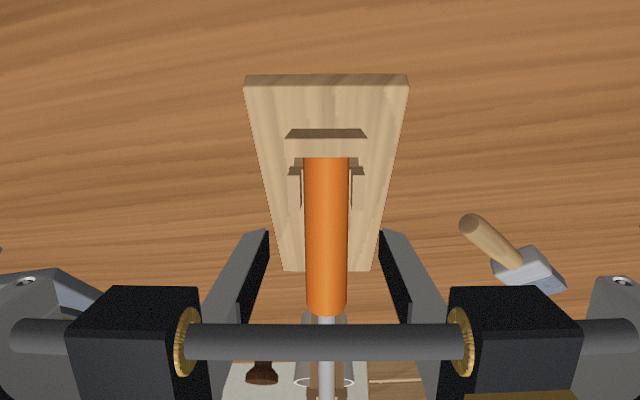

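The handle runs from (326,157) to (326,315), centred between the fingers at x≈325. Closing, then lifting square to the axis. With the tool at -53° elevation, that direction is almost exactly tool -z.

Call:
apply_moves(
  moves=[
    [0,0,0,0,0,0,14],
    [0,0,0,0,0,0,14],
    [0,0,0,0,0,0,14],
    [0,0,0,0,0,0,14],
    [0,0,0,0,0,0,14],
    [0,0,0,0,0,0,14],
    [0,0,0,0,0,0,14],
    [0,0,0,0,0,0,14],
  ],
  force=50,
)

```text
clock: 4.95
eef_pos: [0.4078, 0.3258, 0.0576]
tool_rot: [0.316, 0.078, 0.945, -0.027]
wrist_force: [-1.7, 0.1, 2.0]
finger_gap: 0.22
grip_force: 50.0
```

Call:
apply_moves(
  moves=[
    [0,0,-10,0,0,0,14],
    [0,0,-25,0,0,0,14],
    [0,0,-45,0,0,0,14],
    [0,0,-70,0,0,0,14],
    [0,0,-90,0,0,0,14],
    [0,0,-100,0,0,0,14],
    [0,0,-100,0,0,0,14],
  ],
)

```text
clock: 5.53
eef_pos: [0.348, 0.3369, 0.139]
tool_rot: [0.317, 0.078, 0.945, -0.025]
wrist_force: [0.9, 1.5, -2.0]
finger_gap: 0.223
grip_force: 50.0
```

```bash
python3 - <<'E'
from h import *
np.set_printoptions(precision=4,suppress=True)
s=get_state();print(s['clock'],s['joints'],s['eef_pos'],s['wrist_force'],s['finger_gap'])
save('wrist','w4.png'); save('scene','s4.png',(330,190,530,340),4)
a=cv2.imread('pics/w4.png');b=cv2.imread('pics/s4.png')
cv2.imwrite('pics/ws4.png',np.hstack([cv2.resize(a,(400,250)),cv2.resize(b,(400,300))[:250]]))
for c in ['wrist','scene']: print([(x['at'],x['confidence']) for x in look_for('rod',c)[:3]])
E
```

```text
5.5333 [ 0.9791 -0.0056  2.0862 -0.7621  0.9155  0.0072] [0.348  0.3369 0.139 ] [ 0.8898  1.4625 -2.0399] 0.22265322120297595
[([0.3269, 0.3458, 0.1491], 0.82), ([0.671, 0.2571, 0.0652], 0.16)]
[([0.1984, 0.3763, 0.0182], 0.74), ([0.3722, 0.3353, 0.1728], 0.48), ([0.4529, 0.3252, 0.0136], 0.18)]
```

View pics/ws4.png

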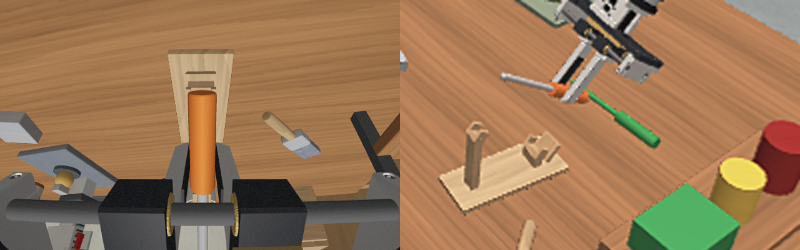

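The wrist and scene crops show the rod held (handle in the fingers, tip at scene (381,228)) and the cradle empty. Next I'll work out the in-hand rod geometry and the sweep.

```bash
cat > plan.py <<'E'
from h import *
O=np.array([.6653,-.0252,0]); SY=6.1; S=R.from_euler('z',SY,degrees=True)
PIN=.1737; RB=.047
r0=rq([.316,.078,.945,-.027]); p0=np.array([.4078,.3258,.0576])
u=ori(-9.5,35).as_matrix()[:,2]; J=np.array([.423,.3228,.084])-.003*u*0
TIP=r0.inv().apply(J+.115*u-p0); U=r0.inv().apply(u)   # rod in tool frame
REACH=.025 # tip beyond bar
def work(yaw_rel,elev):
    # orientation such that rod has this elev, tool y horizontal
    a=35-(-53); return ori(SY+yaw_rel,elev-a)
def tcp(r,sx,sy,sz): # rod point REACH before the tip at stand (sx,sy,sz)
    return O+S.apply([sx,sy,sz])-r.apply(TIP-REACH*U)
def arc(th,off):
    return 0,.030+RB*np.cos(th)+off*np.sin(th),PIN+RB*np.sin(th)-off*np.cos(th)
E
python3 - <<'E'
from plan import *
np.set_printoptions(precision=4,suppress=True)
print('tip in tool',TIP,U)
s=get_state();r=rq(s['tool_rot']);print('pred tip px',proj('scene',s['eef_pos']+r.apply(TIP)))
for a,b in [((288,127),(340,137)),((300,131),(317.5,143.7)),((288,127),(317.5,143.7)),((300,131),(340,137))]:
    p,e=tri(a,b);print('eyepiece stand',S.inv().apply(p-O),e)
w=work(-15,40); print('rod dir stand',S.inv().apply(w.apply(U)))
A=arc(.2,.016); low=tcp(w,0,A[1],A[2]-.035); st=low-S.apply([.12,0,0])+[0,0,.0]
print('stage',st,'low',low,'final',tcp(w,*arc(1.72,.011)))
to(st+np.array([0,0,.06]),w)
E
```

```text
tip in tool [-0.1432 -0.0007 -0.0078] [-0.9994 -0.0014  0.0347]
pred tip px [[380.9026 227.3926]]
eyepiece stand [-0.1499 -0.0299  0.4094] 0.004494235064459783
eyepiece stand [-0.1494  0.0324  0.4199] 0.004536251687829361
eyepiece stand [-0.1364  0.0187  0.4249] 0.04316450985538568
eyepiece stand [-0.1632 -0.0147  0.4058] 0.03543403573415873
rod dir stand [ 0.7394 -0.1996  0.643 ]
stage [0.4566 0.0542 0.0468] low [0.5759 0.0669 0.0468] final [0.5807 0.0218 0.1363]
move [-104.4, -258.8, 115.9] [-0.0089, -0.0884, -0.0056] rows 7.2
```

Call:
apply_moves(
  moves=[
    [-104,-259,116,-0.009,-0.088,-0.006,14],
    [-104,-259,116,-0.009,-0.088,-0.006,14],
    [-104,-259,116,-0.009,-0.088,-0.006,14],
    [-104,-259,116,-0.009,-0.088,-0.006,14],
    [-104,-259,116,-0.009,-0.088,-0.006,14],
    [-104,-259,116,-0.009,-0.088,-0.006,14],
    [-104,-259,116,-0.009,-0.088,-0.006,14],
    [-104,-259,116,-0.009,-0.088,-0.006,14],
    [-104,-259,116,-0.009,-0.088,-0.006,14],
    [-104,-259,116,-0.009,-0.088,-0.006,14],
  ],
)

```text
clock: 6.57
eef_pos: [0.4564, 0.0513, 0.1062]
tool_rot: [0.356, 0.076, 0.931, -0.028]
wrist_force: [0.2, 0.7, -1.5]
finger_gap: 0.219
grip_force: 50.0
```

```bash
python3 - <<'E'
from plan import *
np.set_printoptions(precision=4,suppress=True)
w=work(-15,40)
s=get_state();print(s['clock'],s['joints'],s['eef_pos'],s['wrist_force'])
save('wrist','w5.png')
P=lambda p: proj('wrist',p)[0]
pw=lambda x,y,z:O+S.apply([x,y,z])
print('ball pred',P(pw(0,.0947,.187)),'pin',P(pw(0,.03,PIN)),'tip',P(s['eef_pos']+rq(s['tool_rot']).apply(TIP)))
for t in ['pawl_tail','pawl_pin','pawl']: print(t,[(np.array(x['at']),round(x['confidence'],2),S.inv().apply(np.array(x['at'])-O)) for x in look_for(t,'wrist')[:2]])
A=arc(.2,.016); low=tcp(w,0,A[1],A[2]-.027); st=low-S.apply([.12,0,0])
to(st,w);to(low,w)
E
```

```text
6.5667 [ 0.0069 -0.2871  2.4542 -0.4246  0.2736 -1.0336] [0.4564 0.0513 0.1062] [ 0.2242  0.6991 -1.4918]
ball pred [377.8819 413.1043] pin [310.1522 397.9198] tip [322.5213 448.4913]
pawl_tail [(array([0.6581, 0.0079, 0.1668]), 0.39, array([-0.0036,  0.0337,  0.1668]))]
pawl_pin [(array([ 0.6332, -0.0004,  0.1631]), 0.98, array([-0.0293,  0.0281,  0.1631]))]
pawl []
move [34.0, -1.1, 39.0] [0.0018, -0.0013, 0.0002] rows 1.2
move [-52.3, 29.8, 116.5] [0.0018, -0.0013, 0.0002] rows 3.1
```

View pics/w5.png

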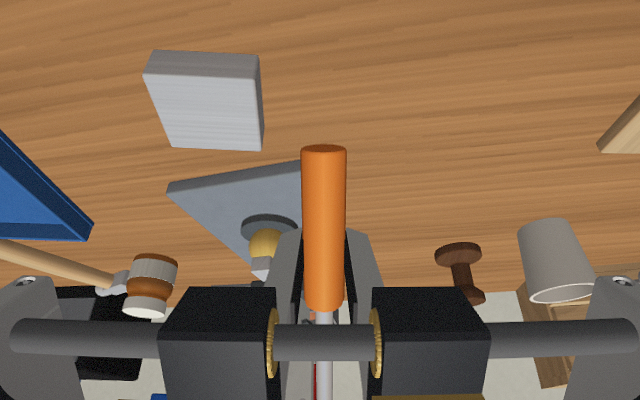

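The view shows the rod tip region at (322,390) hiding the pawl, with the stand base at (240,200) and nothing in the way. Moving in below the pawl tail.

Call:
apply_moves(
  moves=[
    [-4,7,39,0,0,0,14],
    [-9,14,78,0,0,0,14],
    [-9,14,78,0,0,0,14],
    [-30,22,97,0.002,-0.001,0,14],
    [-52,30,116,0.002,-0.001,0,14],
    [-52,30,116,0.002,-0.001,0,14],
    [-52,30,116,0.002,-0.001,0,14],
  ],
)

```text
clock: 7.35
eef_pos: [0.578, 0.0684, 0.058]
tool_rot: [0.356, 0.071, 0.931, -0.027]
wrist_force: [-0.1, 0.3, -1.9]
finger_gap: 0.223
grip_force: 50.0
```

```bash
python3 - <<'E'
from plan import *
np.set_printoptions(precision=4,suppress=True)
w=work(-15,40)
s=get_state();print(s['clock'],s['joints'],s['eef_pos'],s['wrist_force'])
a=grab_frame('scene')[175:255,225:345];b=grab_frame('side')[90:190,240:390]
cv2.imwrite('pics/d.png',np.hstack([cv2.resize(x,(w_,400),interpolation=cv2.INTER_CUBIC) for x,w_ in((a,400),(b,400))])[:,:,::-1]) if 0 else cv2.imwrite('pics/d.png',np.hstack([cv2.resize(a,(400,267),interpolation=cv2.INTER_CUBIC),cv2.resize(b,(400,267),interpolation=cv2.INTER_CUBIC)])[:,:,::-1])
print('tip pred scene/side',[proj(c,s['eef_pos']+rq(s['tool_rot']).apply(TIP)) for c in('scene','side')])
A=arc(.2,.016)
to(tcp(w,0,A[1],A[2]-.027),w)
for th in [.1,.3,.5,.7,.9,1.1,1.3,1.5,1.65,1.72]:
    print(th,end=' ');to(tcp(w,*arc(th,.016-.005*np.sin(th))),w)
E
```

```text
7.35 [ 0.0462  0.1543  2.2013 -1.1093  0.1459 -0.3169] [0.578  0.0684 0.058 ] [-0.1423  0.3093 -1.8772]
tip pred scene/side [array([[271.4798, 226.3225]]), array([[285.6667, 137.7224]])]
move [1.3, -0.7, 2.5] [0.0022, -0.0041, 0.002] rows 0.1
0.1 move [-13.9, -1.5, -14.2] [0.0022, -0.0041, 0.002] rows 0.5
0.3 move [-20.9, -0.7, -22.3] [0.0022, -0.0041, 0.002] rows 0.7
0.5 move [-28.2, -2.1, -30.0] [0.0022, -0.0041, 0.002] rows 1.0
0.7 move [-35.5, -5.5, -36.8] [0.0022, -0.0041, 0.002] rows 1.2
0.9 move [-42.4, -10.8, -42.4] [0.0022, -0.0041, 0.002] rows 1.5
1.1 move [-48.7, -17.7, -46.7] [0.0022, -0.0041, 0.002] rows 1.7
1.3 move [-54.0, -25.7, -49.5] [0.0022, -0.0041, 0.002] rows 1.9
1.5 move [-58.3, -34.4, -50.8] [0.0022, -0.0041, 0.002] rows 2.0
1.65 move [-60.7, -41.2, -50.8] [0.0022, -0.0041, 0.002] rows 2.1
1.72 move [-61.6, -44.4, -50.5] [0.0022, -0.0041, 0.002] rows 2.2
```

View pics/d.png

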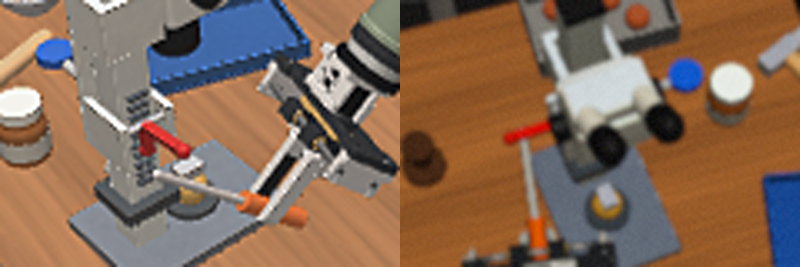

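The rod runs under the red tail, with its tip at scene-crop (155,175), as predicted, and crosses about 46 mm from the pin. Sweeping the pawl over.

Call:
apply_moves(
  moves=[
    [-14,-1.5,-14,0,0,0,14],
    [-21,-1,-22,0,0,0,14],
    [-28,-2,-30,0,0,0,14],
    [-35.5,-5.5,-37,0,0,0,14],
    [-42.5,-11,-42.5,0,0,0,14],
    [-48.5,-17.5,-46.5,0,0,0,14],
    [-54,-25.5,-49.5,0,0,0,14],
    [-58,-34.5,-51,0,0,0,14],
    [-60.5,-41,-51,0,0,0,14],
    [-61.5,-44.5,-50.5,0,0,0,14],
  ],
)

```text
clock: 8.28
eef_pos: [0.5798, 0.0208, 0.1373]
tool_rot: [0.356, 0.072, 0.931, -0.027]
wrist_force: [-0.3, 6.3, -0.5]
finger_gap: 0.221
grip_force: 50.3
```

```bash
python3 - <<'E'
from plan import *
np.set_printoptions(precision=4,suppress=True)
w=work(-15,40)
s=get_state();print(s['clock'],s['joints'],s['eef_pos'],s['wrist_force'])
a=grab_frame('scene')[175:255,225:345];b=grab_frame('side')[90:190,240:390]
cv2.imwrite('pics/e.png',np.hstack([cv2.resize(a,(400,267),interpolation=cv2.INTER_CUBIC),cv2.resize(b,(400,267),interpolation=cv2.INTER_CUBIC)])[:,:,::-1])
for th in [1.72,1.78]: to(tcp(w,*arc(th,.011)),w)
E
```

```text
8.2833 [-0.087  -0.0551  2.1858 -0.1574  0.2848 -1.3697] [0.5798 0.0208 0.1373] [-0.2651  6.2673 -0.4951]
move [0.1, 0.9, 1.0] [0.0015, -0.0025, 0.0007] rows 0.0
move [-0.5, -1.9, 1.4] [0.0015, -0.0025, 0.0007] rows 0.1
```

View pics/e.png

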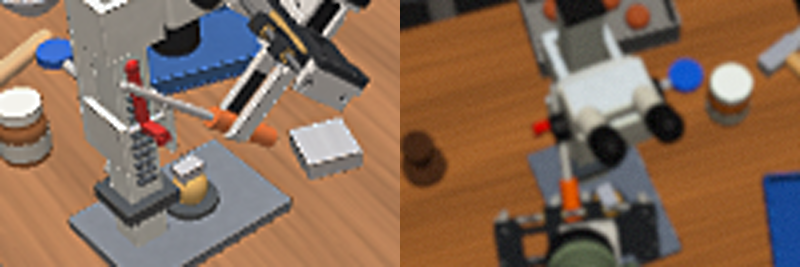

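The force of 6 N along y says the pawl is against its stop, and the picture shows it upright beside the column at crop (133,80). Backing the rod away in +y.

Call:
apply_moves(
  moves=[
    [0,10,0,0,0,0,14],
    [0,28,0,0,0,0,14],
    [0,48,0,0,0,0,14],
    [0,60,0,0,0,0,14],
    [0,60,0,0,0,0,14],
  ],
)

```text
clock: 8.8
eef_pos: [0.5902, 0.0821, 0.1372]
tool_rot: [0.356, 0.071, 0.931, -0.027]
wrist_force: [0.1, 1.2, -1.5]
finger_gap: 0.222
grip_force: 50.0
```

```bash
python3 - <<'E'
from plan import *
np.set_printoptions(precision=4,suppress=True)
s=get_state();print(s['clock'],s['joints'],s['eef_pos'],s['wrist_force'])
a=grab_frame('scene')
cv2.imwrite('pics/f.png',cv2.resize(a[165:255,225:345],(640,480),interpolation=cv2.INTER_CUBIC)[:,:,::-1])
red=lambda im:(im[...,0]>150)&(im[...,1]<60)&(im[...,2]<60)
v,u=np.nonzero(red(a)[165:255,225:345]);print('red px',u.min()+225,u.max()+225,v.min()+165,v.max()+165,len(u))
for th in (0.2,1.57,1.75): print(th,proj('scene',O+S.apply([0,.03+.066*np.cos(th),PIN+.066*np.sin(th)])))
q=(np.array(s['eef_pos']),rq(s['tool_rot']))
W2=(np.array([.43,.07,.15]),ori(-8,-85));W3=(np.array([.40,-.10,.15]),ori(-12,-89));W4=(np.array([.402,-.269,.12]),ori(-12,-89))
to(*W2);to(*W3,W2);to(*W4,W3)
E
```

```text
8.8 [ 0.0815  0.0007  2.1324 -0.4956  0.3282 -0.9224] [0.5902 0.0821 0.1372] [ 0.0765  1.1537 -1.4764]
red px 263 273 193 216 8
0.2 [[279.6708 219.7401]]
1.57 [[266.1866 197.2135]]
1.75 [[264.0728 195.8123]]
move [107.7, -35.3, -114.1] [-0.0046, 0.6426, -0.0118] rows 5.1
move [6.0, -172.5, -0.5] [0.0037, 0.0698, 0.0697] rows 4.1
move [-36.6, -164.9, 30.6] [0.0, 0.0, 0.0] rows 4.1
```

The topmost red pixel is at (263,193), which matches the thrown position (264,196), so the pawl stays back. On to the tray.

Call:
apply_moves(
  moves=[
    [108,-35,-114,-0.005,0.643,-0.012,14],
    [108,-35,-114,-0.005,0.643,-0.012,14],
    [108,-35,-114,-0.005,0.643,-0.012,14],
    [108,-35,-114,-0.005,0.643,-0.012,14],
    [108,-35,-114,-0.005,0.643,-0.012,14],
    [108,-35,-114,-0.005,0.643,-0.012,14],
    [108,-35,-114,-0.005,0.643,-0.012,14],
    [108,-35,-114,-0.005,0.643,-0.012,14],
  ],
)

```text
clock: 9.52
eef_pos: [0.4309, 0.0688, 0.1498]
tool_rot: [0.044, 0.072, 0.996, -0.003]
wrist_force: [-0.2, -0.4, -2.4]
finger_gap: 0.221
grip_force: 50.0
```

Call:
apply_moves(
  moves=[
    [6,-172,0,0.004,0.07,0.07,14],
    [6,-172,0,0.004,0.07,0.07,14],
    [6,-172,0,0.004,0.07,0.07,14],
    [6,-172,0,0.004,0.07,0.07,14],
    [6,-172,0,0.004,0.07,0.07,14],
    [6,-172,0,0.004,0.07,0.07,14],
    [6,-172,0,0.004,0.07,0.07,14],
  ],
)

```text
clock: 10.1
eef_pos: [0.3996, -0.0993, 0.1485]
tool_rot: [0.008, 0.107, 0.994, 0.0]
wrist_force: [-0.4, 0.6, -1.9]
finger_gap: 0.224
grip_force: 50.0
```

```bash
python3 - <<'E'
from plan import *
np.set_printoptions(precision=4,suppress=True)
s=get_state();print(s['clock'],s['joints'],s['eef_pos'],s['wrist_force'])
r=rq(s['tool_rot']);print('rod dir',r.apply(U))
T=np.array([.402,-.269,.12]); to(T,ori(-12,-89))
E
```

```text
10.1 [-0.4594 -0.1072  1.9943  0.0061  1.2389 -1.8186] [ 0.3996 -0.0993  0.1485] [-0.4179  0.639  -1.9111]
rod dir [ 0.9768 -0.2133 -0.0182]
move [-37.9, -165.4, 28.8] [0.0017, -0.001, -0.0042] rows 4.1
```

Call:
apply_moves(
  moves=[
    [-38,-165,29,0,0,-0.004,14],
    [-38,-165,29,0,0,-0.004,14],
    [-38,-165,29,0,0,-0.004,14],
    [-38,-165,29,0,0,-0.004,14],
    [-38,-165,29,0,0,-0.004,14],
    [-38,-165,29,0,0,-0.004,14],
  ],
)

```text
clock: 10.6
eef_pos: [0.4039, -0.2693, 0.1199]
tool_rot: [0.008, 0.104, 0.995, -0.0]
wrist_force: [-0.5, 0.2, -1.1]
finger_gap: 0.224
grip_force: 50.0
```

```bash
python3 - <<'E'
from plan import *
np.set_printoptions(precision=4,suppress=True)
s=get_state();print(s['clock'],s['joints'],s['eef_pos'],s['wrist_force'])
b=cv2.imread('pics/b.png').astype(int)   # earlier side view, unobstructed
m=((b[...,0]>70)&(b[...,0]>b[...,2]*1.8)).astype(np.uint8); m[:, :370]=0; m[:,440:]=0; m[:145]=0; m[240:]=0
c=max(cv2.findContours(m,cv2.RETR_EXTERNAL,cv2.CHAIN_APPROX_NONE)[0],key=cv2.contourArea)
p=onz('side',c[:,0].astype(float),.020)[:,:2].astype(np.float32); print(cv2.minAreaRect(p))
grab_frame('wrist'); print([(x['at'],x['confidence']) for x in look_for('tray','wrist')[:2]],[(x['at'],x['confidence']) for x in look_for('rod','wrist')[:2]])
r=rq(s['tool_rot']);e=np.array(s['eef_pos']);print('tip',e+r.apply(TIP),'butt',e+r.apply(TIP-.2*U))
E
```

```text
10.6 [-0.7739  0.0974  1.856   0.0112  1.1752 -2.1402] [ 0.4039 -0.2693  0.1199] [-0.4559  0.1579 -1.1018]
((0.4465782642364502, -0.2797752022743225), (0.13975180685520172, 0.25949937105178833), 78.0112533569336)
[([0.3789, -0.269, 0.0028], 0.64)] [([0.3918, -0.263, 0.1402], 0.76)]
tip [ 0.5437 -0.2996  0.1301] butt [ 0.3481 -0.2579  0.1337]
```

The tray fit (140 x 260 mm, centre (0.447,-0.280)) lines up with the rod's middle at (0.446,-0.279). Lowering.

Call:
apply_moves(
  moves=[
    [0,0,25,0,0,0,14],
    [0,0,50,0,0,0,14],
    [0,0,75,0,0,0,14],
    [0,0,92,0,0,0,14],
    [0,0,102,0,0,0,14],
    [0,0,107,0,0,0,14],
    [0,0,110,0,0,0,14],
    [0,0,112,0,0,0,14],
    [0,0,112,0,0,0,14],
  ],
)

```text
clock: 11.5
eef_pos: [0.4062, -0.2701, 0.0096]
tool_rot: [0.009, 0.104, 0.995, -0.001]
wrist_force: [-0.1, 0.9, -0.4]
finger_gap: 0.224
grip_force: 50.0
```

Call:
apply_moves(
  moves=[
    [0,0,2,0,0,0,14],
    [0,0,2,0,0,0,16],
    [0,0,2,0,0,0,20],
    [0,0,2,0,0,0,24],
    [0,0,2,0,0,0,28],
    [0,0,2,0,0,0,36],
    [0,0,2,0,0,0,40],
    [0,0,2,0,0,0,40],
    [0,0,2,0,0,0,40],
    [0,0,2,0,0,0,40],
  ],
)

```text
clock: 12.33
eef_pos: [0.4055, -0.2699, 0.0069]
tool_rot: [0.009, 0.104, 0.995, -0.001]
wrist_force: [0.3, 0.5, -0.3]
finger_gap: 0.43
grip_force: 0.0
```

Call:
apply_moves(
  moves=[
    [0,0,-10,0,0,0,40],
    [0,0,-30,0,0,0,40],
    [0,0,-60,0,0,0,40],
    [0,0,-100,0,0,0,40],
    [0,0,-140,0,0,0,20],
    [0,0,-180,0,0,0,0],
    [0,0,-200,0,0,0,0],
    [0,0,-200,0,0,0,0],
  ],
)

```text
clock: 13.0
eef_pos: [0.405, -0.2722, 0.2142]
tool_rot: [0.014, 0.104, 0.994, -0.005]
wrist_force: [0.1, -0.2, 0.5]
finger_gap: 0.18
grip_force: 0.0
```

```bash
python3 - <<'E'
from plan import *
np.set_printoptions(precision=4,suppress=True)
s=get_state();print(s['clock'],s['joints'],s['eef_pos'],s['wrist_force'],s['finger_gap'])
im=grab_frame('wrist').astype(int); m=(im[...,0]>170)&(im[...,1]>60)&(im[...,1]<150)&(im[...,2]<70)
m=m.astype(np.uint8);n,l,st,c=cv2.connectedComponentsWithStats(m)
for i in np.argsort(-st[1:,4])[:2]+1: print(st[i],c[i],onz('wrist',[c[i]],.016))
print([(x['at'],x['confidence']) for x in look_for('rod','wrist')[:2]])
pad=np.array([.6791,-.1544,.1777]); print('pad pred from stand',O+S.apply([0,-.13,.1777]))
grab_frame('scene');print([(x['at'],x['confidence']) for x in look_for('pad_top','scene')[:3]])
E
```

```text
13.0 [-0.7763 -0.0102  1.7605  0.0101  1.3633 -2.1409] [ 0.405  -0.2722  0.2142] [ 0.1054 -0.1901  0.5489] 0.1799998617472292
[ 317  115   20   79 1088] [326.6949 154.046 ] [[ 0.3915 -0.2671  0.016 ]]
[([0.5813, -0.0472, 0.0141], 0.74), ([0.4101, -0.2685, 0.0253], 0.73)]
pad pred from stand [ 0.6791 -0.1545  0.1777]
[([0.6222, -0.0011, 0.3236], 0.84)]
```

The rod lies in the tray: its orange centroid maps to (0.392,-0.267), inside the tray. Next is the pad press, with the gripper leaning outward from the head.

```bash
cat >> plan.py <<'E'
L=np.radians(20); z_=np.array([0,np.sin(L),-np.cos(L)]);x_=np.array([0,np.cos(L),np.sin(L)])
PR=S*R.from_matrix(np.c_[x_,np.cross(z_,x_),z_])
PAD=O+S.apply([0,-.128,0])
E
python3 - <<'E'
from plan import *
V=(np.array([.60,-.25,.27]),PR); A=(PAD+[0,0,.21],PR)
to(*V); to(*A,V)
E
```

```text
move [-191.9, 59.1, -61.9] [-0.208, 0.3129, 1.2449] rows 10.4
move [62.7, 88.8, 86.7] [0.0, 0.0, 0.0] rows 3.3
```

Call:
apply_moves(
  moves=[
    [-192,59,-62,-0.208,0.313,1.245,0],
    [-192,59,-62,-0.208,0.313,1.245,0],
    [-192,59,-62,-0.208,0.313,1.245,0],
    [-192,59,-62,-0.208,0.313,1.245,0],
    [-192,59,-62,-0.208,0.313,1.245,0],
    [-192,59,-62,-0.208,0.313,1.245,0],
    [-192,59,-62,-0.208,0.313,1.245,0],
    [-192,59,-62,-0.208,0.313,1.245,0],
    [-192,59,-62,-0.208,0.313,1.245,0],
    [-192,59,-62,-0.208,0.313,1.245,0],
  ],
)

```text
clock: 14.03
eef_pos: [0.6003, -0.2503, 0.2685]
tool_rot: [-0.127, 0.643, 0.747, 0.112]
wrist_force: [-0.2, -1.3, -0.0]
finger_gap: 0.0
grip_force: 0.0
```

```bash
python3 - <<'E'
from plan import *
np.set_printoptions(precision=4,suppress=True)
s=get_state();print(s['clock'],s['joints'],s['eef_pos'],s['wrist_force'],s['finger_gap'])
to(PAD+[0,0,.21],PR)
for c in ('side','wrist'):
    im=grab_frame(c).astype(np.uint8); h=cv2.cvtColor(im,cv2.COLOR_RGB2HSV); m=((h[...,0]>105)&(h[...,0]<130)&(h[...,1]>150)&(h[...,2]>120)).astype(np.uint8)
    n,l,st,ce=cv2.connectedComponentsWithStats(m)
    for i in np.argsort(-st[1:,4])[:4]+1: print(c,st[i],ce[i],onz(c,[ce[i]],.1777))
E
```

```text
14.0333 [-0.6539  0.4804  1.0931  0.2442  1.8072 -0.775 ] [ 0.6003 -0.2503  0.2685] [-0.2359 -1.2796 -0.0321] 0.00036144284937449545
move [60.5, 92.0, 84.0] [-0.0097, 0.0088, 0.0418] rows 3.3
side [ 485  137   70   91 2083] [516.7744 185.6841] [[ 0.3125 -0.5752  0.1777]]
side [341 113  12  11 107] [346.6168 117.8972] [[ 0.6804 -0.1526  0.1777]]
side [498 139  13   4  13] [504.     140.4615] [[ 0.4619 -0.6013  0.1777]]
side [377 159   3   5  10] [378.1 160.4] [[ 0.5116 -0.2008  0.1777]]
wrist [   87   149   228   156 17216] [200.4546 230.6327] [[ 0.5014 -0.2645  0.1777]]
wrist [ 412  105   50   50 1898] [436.892  129.1818] [[ 0.6794 -0.1529  0.1777]]
```

Both cameras put the pad at (0.680,-0.153), matching the plan.

Call:
apply_moves(
  moves=[
    [30,46,30,0,0,0.02,0],
    [60,92,70,-0.01,0.009,0.042,0],
    [60,92,84,-0.01,0.009,0.042,0],
    [60,92,84,-0.01,0.009,0.042,0],
    [60,92,84,-0.01,0.009,0.042,0],
    [60,92,84,-0.01,0.009,0.042,0],
  ],
)

```text
clock: 14.63
eef_pos: [0.6786, -0.1527, 0.2118]
tool_rot: [-0.127, 0.655, 0.736, 0.115]
wrist_force: [0.2, 0.7, 0.4]
finger_gap: 0.002
grip_force: 0.0
```

```bash
python3 - <<'E'
from plan import *
np.set_printoptions(precision=4,suppress=True)
s=get_state();print(s['clock'],s['joints'],s['eef_pos'],s['wrist_force'])
for z in(.18,.15,.134,.131): to(PAD+[0,0,z],PR)
E
```

```text
14.6333 [-0.486   0.5686  1.0798  0.2858  1.686  -0.5961] [ 0.6786 -0.1527  0.2118] [0.1887 0.7491 0.3941]
move [-10.5, 0.3, 30.0] [-0.0001, 0.0047, 0.0091] rows 0.8
move [-20.6, 0.2, 58.2] [-0.0001, 0.0047, 0.0091] rows 1.5
move [-26.0, 0.1, 73.3] [-0.0001, 0.0047, 0.0091] rows 1.9
move [-27.1, 0.1, 76.1] [-0.0001, 0.0047, 0.0091] rows 1.9
```

Call:
apply_moves(
  moves=[
    [-4,0,10,0,0,0,0],
    [-7,0,20,0,0,0,0],
    [-9,0,25,0,0,0,0],
    [-10,0,28,0,0,0,0],
    [-11,0,31,0,0,0,0],
    [-12,0,34,0,0,0,0],
    [-13,0,37,0,0,0,0],
    [-14,0,40,0,0,0,0],
    [-15,0,43,0,0,0,0],
    [-16.5,0,46,0,0,0,0],
  ],
)

```text
clock: 15.47
eef_pos: [0.679, -0.1551, 0.1666]
tool_rot: [-0.125, 0.657, 0.735, 0.116]
wrist_force: [-4.7, 0.3, 5.9]
finger_gap: 0.003
grip_force: 3.1
```

Call:
apply_moves(
  moves=[
    [-1,0,3,0,0,0,0],
    [-2,0,6,0,0,0,0],
    [-3,0,9,0,0,0,0],
    [-4,0,12,0,0,0,0],
    [-5.5,0,15,0,0,0,0],
    [-6.5,0,18,0,0,0,0],
    [-7.5,0,21,0,0,0,0],
    [-8.5,0,23.5,0,0,0,0],
    [-9,0,25,0,0,0,0],
    [-9.5,0,26,0,0,0,0],
  ],
)

```text
clock: 16.3
eef_pos: [0.6791, -0.1551, 0.1384]
tool_rot: [-0.125, 0.657, 0.735, 0.116]
wrist_force: [-4.1, -0.9, 5.7]
finger_gap: 0.002
grip_force: 2.9
```

```bash
python3 - <<'E'
from plan import *
np.set_printoptions(precision=4,suppress=True)
s=get_state();print(s['clock'],s['eef_pos'],s['wrist_force'],'tip low',s['eef_pos'][2]-.008*np.sin(L))
for z in(.134,.131): to(PAD+[0,0,z],PR)
E
```

```text
16.3 [ 0.6791 -0.1551  0.1384] [-4.067  -0.9162  5.6638] tip low 0.135661716815893
move [0.9, 0.1, 5.0] [0.0032, 0.0062, 0.0063] rows 0.1
move [-0.1, 0.1, 7.8] [0.0032, 0.0062, 0.0063] rows 0.2
```

Call:
apply_moves(
  moves=[
    [-0.3,0,1,0,0,0,0],
    [-0.7,0,2,0,0,0,0],
    [-1,0,3,0,0,0,0],
    [-1.3,0,4,0,0,0,0],
    [-1.7,0,5,0,0,0,0],
    [-1.7,0,5,0,0,0,0],
  ],
)

```text
clock: 16.8
eef_pos: [0.6791, -0.155, 0.133]
tool_rot: [-0.125, 0.657, 0.735, 0.116]
wrist_force: [-2.5, -1.2, 4.9]
finger_gap: 0.006
grip_force: 2.5
```

Call:
apply_moves(
  moves=[
    [-0.2,0,0.7,0,0,0,0],
    [-0.4,0,1.3,0,0,0,0],
    [-0.7,0,2,0,0,0,0],
    [-0.7,0,2,0,0,0,0],
  ],
)

```text
clock: 17.13
eef_pos: [0.6791, -0.155, 0.1316]
tool_rot: [-0.125, 0.657, 0.735, 0.116]
wrist_force: [-5.0, -1.3, 6.2]
finger_gap: 0.005
grip_force: 3.4
```

Call:
apply_moves(
  moves=[
    [-0.3,0,1,0,0,0,0],
    [-0.7,0,2,0,0,0,0],
    [-0.7,0,2,0,0,0,0],
    [-0.7,0,2,0,0,0,0],
  ],
)

```text
clock: 17.47
eef_pos: [0.6792, -0.155, 0.1314]
tool_rot: [-0.125, 0.656, 0.735, 0.116]
wrist_force: [-5.7, -2.2, 12.1]
finger_gap: 0.006
grip_force: 6.2
```

The force doubled with no further travel, so the sleeve is on its collar. One small confirming push, then I'll retreat straight up and outward.

Call:
apply_moves(
  moves=[
    [-0.3,0,1,0,0,0,0],
    [-0.3,0,1,0,0,0,0],
    [-0.3,0,1,0,0,0,0],
  ],
)

```text
clock: 17.72
eef_pos: [0.6792, -0.1551, 0.1313]
tool_rot: [-0.125, 0.656, 0.735, 0.116]
wrist_force: [-8.3, -1.5, 15.0]
finger_gap: 0.005
grip_force: 7.5
```

Call:
apply_moves(
  moves=[
    [2,0,-5,0,0,0,0],
    [5,0,-15,0,0,0,0],
    [10,0,-35,0,0,0,0],
    [10,0,-65,0,0,0,0],
    [10,0,-100,0,0,0,0],
    [0,0,-140,0,0,0,0],
    [0,0,-150,0,0,0,0],
    [0,0,-150,0,0,0,0],
  ],
)

```text
clock: 18.38
eef_pos: [0.6866, -0.2065, 0.2724]
tool_rot: [-0.121, 0.657, 0.735, 0.117]
wrist_force: [0.2, 0.6, 0.9]
finger_gap: 0.003
grip_force: 0.0
```

```bash
python3 - <<'E'
from plan import *
np.set_printoptions(precision=4,suppress=True)
s=get_state();print(s['clock'],s['eef_pos'],s['wrist_force'])
def comps(c,lo,hi,n,sat=150,box=None):
    im=grab_frame(c); h=cv2.cvtColor(im,cv2.COLOR_RGB2HSV); m=((h[...,0]>=lo)&(h[...,0]<=hi)&(h[...,1]>sat)&(h[...,2]>100)).astype(np.uint8)
    k,l,st,ce=cv2.connectedComponentsWithStats(m)
    return [(st[i],ce[i]) for i in np.argsort(-st[1:,4])[:n]+1]
u=[x for x in comps('side',105,130,6) if 320<x[1][0]<372 and x[1][1]<140]; v=[x for x in comps('scene',105,130,12) if 225<x[1][0]<260 and 180<x[1][1]<225]
print('pad',u,v)
if u and v: print(tri(v[0][1],u[0][1]))
print('pad pred',[proj(c,O+S.apply([0,-.13,.129])) for c in('scene','side')])
print('red scene',[x for x in comps('scene',0,3,12,200) if 250<x[1][0]<290 and 180<x[1][1]<260],'thrown ball pred',proj('scene',O+S.apply([0,.018,.125+.065])))
print('orange side',[x for x in comps('side',5,13,6,200) if 370<x[1][0]<430 and x[1][1]>140])
E
```

```text
18.3833 [ 0.6866 -0.2065  0.2724] [0.2032 0.6191 0.8929]
pad [(array([341, 121,  11,  11,  97], dtype=int32), array([345.8557, 125.6598]))] [(array([238, 199,  10,   8,  66], dtype=int32), array([242.5303, 202.2727]))]
(array([ 0.6806, -0.1537,  0.1266]), np.float64(0.0036415396729653376))
pad pred [array([[243.205 , 201.6943]]), array([[346.4675, 125.15  ]])]
red scene [(array([270, 220,   1,   3,   3], dtype=int32), array([270., 221.])), (array([275, 226,   2,   3,   3], dtype=int32), array([275.6667, 227.    ])), (array([269, 216,   1,   2,   2], dtype=int32), array([269. , 216.5])), (array([266, 208,   2,   1,   2], dtype=int32), array([266.5, 208. ])), (array([267, 220,   1,   2,   2], dtype=int32), array([267. , 220.5])), (array([269, 224,   1,   2,   2], dtype=int32), array([269. , 224.5])), (array([266, 211,   2,   1,   2], dtype=int32), array([266.5, 211. ])), (array([266, 214,   1,   1,   1], dtype=int32), array([266., 214.])), (array([268, 213,   1,   1,   1], dtype=int32), array([268., 213.])), (array([272, 224,   1,   1,   1], dtype=int32), array([272., 224.]))] thrown ball pred [[265.5124 207.6524]]
orange side []
```

The pad measures 127 mm high against 129 nominal, the red pawl is still upright (266,208), and the rod is in the tray. Handing in.

```bash
python3 -c "
from workcell import *
print(close_job())"
```

```text
the job is handed in; nothing more can be done
None
```

The job is handed in at about 18 s of robot time: the pawl is thrown back, the rod lies in the blue tray, and the head is down on its stop collar. The last camera check confirmed the pawl and the head. I confirmed the rod with the wrist camera just after laying it, but the final check did not pick it up.

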